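Hang the second vial carrier on the hook bar and close both up to the stop

ROBOT

A 6-joint arm with a two-finger parallel gripper is mounted at the origin on a cart in front of the work surface, level with it; the furniture and walls round the work are solid. World frame = base frame: x ahead of the robot, y to its left, z up, the work surface at z = 0. Lengths are in m, angles in rad, forces in N, time in s.
With the tool pointing down it reaches from about 0.35 to 0.975 m from the base axis. Payload 4.9 kg.
Tool frame: the origin (TCP) lies at the very end of the fingers, on their centre line; the grasp point (between the pads) lies 19 mm behind it (manip.tcp_to_grasp is the distance from the TCP to the grasp point, in m); z points along the fingers, y is the direction in which the jaws open and shut (so a half turn about z gives the same grasp; the last joint's range is limited). The gripper opens to 85 mm and grips with 20 to 120 N. Pads are 22 mm wide; open, the fingers measure 114 mm over their backs; the gripper's body (76 mm by 85 mm) begins 54 mm behind the grasp point. The pads swing forward as they close: fully open they stand 13 mm farther back than shut.
Start: joints at [-1.404, 0.053, 1.613, -0, 1.476, -0.119], TCP at [0.176, -0.6, 0.231] pointing down, gripper open.
Joint ranges: [-3.01, 3.01], [-1.01, 2.22], [0.06, 2.58], [-1.02, 4.17], [0.09, 2.62], [-3.14, 3.14]. Speed limits (rad/s): [2.57, 2.57, 3.14, 3.14, 3.14, 3.14].

INTERFACE

Orientations are given as a unit quaternion [w, x, y, z].
In Python, from plant import sensors, cams, job, finder, manip gives the robot as it stands.
- The arm moves only by the shell command python3 -m pendant 'ROWS'. ROWS is JSON, a list of rows, each an object of numbers: "wx", "wy", "wz": the turn, a rotation vector about the tool's x, y, z in degrees; "dx", "dy", "dz": the shift along the tool's x, y, z in m; "hand": the gripper's target within -1 to 1 (fully open at 1, half-way at 0, shut at -1). A call has 1 to 20 rows; each row is the pose to reach, as a shift and turn from the pose commanded when the call began, along the tool's axes at that moment; what a row does not reach only later rows make up. A row lasts 1/12 s, in which the tool goes at most 41.7 mm and 7.16 degrees, less where a joint would pass 70% of its speed; a pose out of reach is approached as far as the arm can. A call with a gripper value outside its range is refused whole. The fingers move at their own pace and stop on an object; the grip force is fixed at half the most. Time passes only in rows, so rows that repeat a pose let the fingers close. It gives the time, the measured TCP pose, the force and the opening at its end, in the units of the state.
- sensors.state(): the state, without advancing time (a new reading comes with each control period).
- cams.grab_frame(name): name is "side" or "top" or "wrist"; returns (picture, depth): 400x640x3 uint8, red, green, blue; 400x640 float32, m along the optical axis (not along the pixel's ray), 0 where there is no reading.
- cams.calibration(name): a dict with "fov_y" (degrees; the focal length in pixels is half the picture's height over the tangent of half this angle, whatever the lens; pixels are square), "cx", "cy" (the principal point, pixels), "pose" (4x4, takes a point from camera to world coordinates); the wrist camera has in their place "hand_eye" (4x4, takes a point from camera to tool coordinates, whose origin is the TCP and whose axes are the flange's). Camera axes: x right, y down, z forward; pixel columns grow to the right and rows downward; lengths in m; the calibration is good to about 2 mm. The wrist camera is an equidistant fisheye: a pixel r from the principal point sees the ray r / f radians off the axis. A picture is of the moment at which its call begins: read the wrist's pose just before it. calibration takes no time and is no camera call.
- job.job_done(): hands the job in, once; it reports no verdict.
Trained networks look in the newest picture that a camera, given by its name, has taken for a name from the list of things; names that differ only in an ending like _2 or _b are one class to them, and where a whole thing is asked for, a point or a joint stands for the part that bears it (a point fixed in the world has none). Each returns a list of dicts, best first, with "score" (0 to 1); they miss things now and then, are a little off and sometimes report something else, mostly with a low value. They report only what shows in the picture. A call takes as long as a camera call. They do not tell look-alikes from the thing itself.
- finder.look_for(camera, thing): "position" ([x, y, z] in m, in world coordinates, good to about 4 mm: the middle of the surface that is visible of it).
The state is a dict: "time": time; "joint_pos": joint angles; "joint_vel": joint speeds; "joint_efforts": joint torques, N m; "tool_pos": TCP position; "tool_rot": TCP orientation; "contact_force": force on the tool from outside, world axes, zero at the start; "ft_torque": the same for the moment, N m; "gripper_width": opening from 0.0 (shut) to 1.0 (fully open).
Only numpy, scipy, OpenCV 4.12 (cv2) and the standard library are available. Lean on these libraries where they do the work, as an engineer would, in place of code of your own. Each camera call takes 0.05 s, during which the arm holds its last target. There are 200 camera calls.

TASK

Pick up the vial carrier that stands on the bench and hang it over the hook bar, between the upturned tip and the carrier that already hangs there. Then slide it gently along the bar so that it pushes the first carrier ahead of it, until the first sits fully home against the stop collar with the plunger pushed in and the two carriers touch; let go and leave both hanging upright. Feel for the stop, do not press hard or drop the carrier, never unhook the first carrier, and leave the other things on the bench where they are.

Things in the scene. Friction and masses are not known exactly. Their poses are not given: they have to be found in the camera images.
- hook_stand: fixed steel hook stand. Foot 120x120x10 mm, post 22 thick, 150 high. Origin: foot of the post's axis on the bench, z up. A flat bar, 8 thick (x), 22 high, its top edge at z = 145, runs from the post along the stand's -y, centred on x = 0, to an upturned tip. Near the post a black stop collar (41x24x52, top z = 165) is clamped on it; its place is not measured: face at y = -36 to -88
- bar_tip (a point): on the bar's top edge at the inner face of the upturned tip (stand's y = -260, z = 145 mm); the tip is 8 mm thick and rises 14 mm above the bar. Axes as the stand's
- hung_carrier: the first carrier, same in shape as the second, about 0.25 kg, hanging with the bar in its slot: origin (centre of its underside) 75 mm above the bench, axes as the stand's, end faces at y = +-23 mm. It stands 3 to 43 mm short of the plunger and slides along the bar against light friction of 1 to 2 N
- bench_carrier: the second carrier, aluminium, 84 (x) x 46 (y) x 124 (z) mm, 0.2 to 0.35 kg, upright on the bench. Origin: centre of its underside, z up. Two open troughs, 38 high, flank a slot along y, 12 wide, open below and at both ends, closed above at z = 70 by a cross piece (24 wide, z 70 to 84). End faces at y = +-23. The same either way round
- bench_tab (a point): point in the second carrier's upright grip tab, 108 mm above its underside, on its axis. The tab is 10 thick (x), 22 wide (y) and spans z 84 to 124 on the carrier; grip it across the 10 mm, with the finger tips above z = 86, from where they clear the bar, the collar and the first carrier. Axes as the carrier's
- plunger (a joint): travel of the sprung plunger, 8 mm across, that stands 8 mm out of the collar's face above the bar, m: 0 free, 0.008 flush, where the carrier meets the rigid collar. Its spring is weak (under 0.7 N); the carriers' friction on the bar keeps it in. Carriers and collar must not be pushed with more than 20 N
- timer: bystander: small white bench timer lying flat, 52x68x16 mm; origin at the centre of its underside
- petri_1: bystander: petri dish, 87 across x 15 mm; origin at the centre of its underside
- vial_red: bystander: capped vial standing, 21 across x 54 mm; origin at the centre of its underside
- beaker_dry_1: bystander: glass beaker upside down, 57 across x 70 mm; origin at the centre of its underside
- bottle_c: bystander: brown bottle standing, 44 across x 85 mm; origin at the centre of its underside
- wash_bottle: bystander: wash bottle standing, 72x119x241 mm; origin at the centre of its underside
- marker_1: bystander: marker pen lying, 17x122x19 mm; origin at the centre of its underside
There are look-alikes about, which are no part of the job. Leave any green or red look-alike of the bench_carrier alone.

How it is judged:
By the outcome, as a careful person would: the job done as asked, in the order asked, and still so for the second after the job is handed in, with the robot touching nothing.
It also fails if it takes over 58 s, if anything falls off the work surface, if the arm or the gripper's body presses on something with over 40 N, if the wrist force passes 120 N, or if a joint passes its speed limit or range.

## Working session

There is one attempt and no reset: what is moved stays moved. The work goes in short steps, Python scripts to look and compute and a shell command to move; the robot and the scene stay as the last step left them, time stands still between calls to the robot, and variables do not carry over. Pictures are saved under pics/ and viewed, about 8 in all and at most 12, crops included, and the job is handed in when it is done.

```bash
mkdir -p pics; ls; cat > h.py <<'E'
import numpy as np,cv2
from plant import sensors,cams,job,finder,manip
from scipy.spatial.transform import Rotation as R
def pts(name,depth):
    c=cams.calibration(name);h,w=depth.shape
    f=h/2/np.tan(np.radians(c["fov_y"])/2)
    v,u=np.mgrid[:h,:w];d=depth
    P=np.stack([(u-c["cx"])/f*d,(v-c["cy"])/f*d,d],-1)
    T=np.array(c["pose"]);W=P@T[:3,:3].T+T[:3,3];W[d==0]=np.nan
    return W
def proj(name,p):
    c=cams.calibration(name);f=200/np.tan(np.radians(c["fov_y"])/2)
    T=np.linalg.inv(np.array(c["pose"]));q=T[:3,:3]@np.array(p)+T[:3,3]
    return (q[:2]/q[2]*f+[c["cx"],c["cy"]]).round()
def save(n,img): cv2.imwrite("pics/"+n+".png",img[:,:,::-1])
E
python3 - <<'E'
from h import *
print(sensors.state())
for n in("side","top"):
    im,d=cams.grab_frame(n);save(n+"0",im);np.savez("/tmp/"+n,im=im,d=d)
    c=cams.calibration(n);print(n,np.round(c["pose"],3).tolist(),c["fov_y"])
    for t in("hook_stand","hung_carrier","bench_carrier","bench_tab","plunger"):
        for r in finder.look_for(n,t): print(n,t,round(r["score"],2),np.round(r["position"],3),proj(n,r["position"]))
E
```

```text
pics
{'time': 0.0, 'joint_pos': array([-1.40400493e+00,  5.33323432e-02,  1.61431124e+00,  1.78468502e-05,
        1.47599733e+00, -1.19028025e-01]), 'joint_vel': array([ 1.90019148e-04,  8.74289761e-04,  1.91536149e-03, -2.76755891e-04,
        1.39904421e-06,  3.42135611e-04]), 'joint_efforts': array([-1.15609495e-03, -3.93679726e+01, -3.70177209e+01, -1.06359878e-04,
        7.06827952e-03,  3.45494743e-05]), 'tool_pos': array([ 0.17609806, -0.59902311,  0.23006792]), 'tool_rot': array([-1.02404885e-03,  9.89805378e-01,  1.42422840e-01, -1.55756389e-05]), 'contact_force': array([-0.1323078 ,  0.16578457,  0.10571375]), 'ft_torque': array([ 0.00712832, -0.00565702, -0.02870015]), 'gripper_width': 0.9998626530577487}
side [[-0.553, -0.607, 0.571, -0.275], [-0.833, 0.412, -0.368, 0.508], [-0.012, -0.68, -0.734, 1.072], [0.0, 0.0, 0.0, 1.0]] 43.34790206837664
side hook_stand 0.85 [0.578 0.16  0.01 ] [254. 225.]
side hung_carrier 0.81 [0.573 0.077 0.116] [278. 187.]
side bench_carrier 0.82 [ 0.287 -0.22   0.03 ] [429. 228.]
side bench_carrier 0.64 [ 0.357 -0.326  0.033] [440. 196.]
side bench_tab 0.69 [ 0.357 -0.326  0.03 ] [440. 197.]
side bench_tab 0.69 [ 0.288 -0.214  0.032] [427. 229.]
top [[-0.022, -0.992, 0.123, 0.354], [-1.0, 0.023, 0.002, 0.037], [-0.005, -0.123, -0.992, 1.303], [0.0, 0.0, 0.0, 1.0]] 47.71876438820161
top hook_stand 0.67 [0.579 0.159 0.007] [283. 182.]
top hung_carrier 0.78 [0.576 0.075 0.11 ] [310. 176.]
top bench_carrier 0.66 [ 0.298 -0.216  0.034] [418. 277.]
top bench_carrier 0.62 [ 0.366 -0.322  0.032] [455. 252.]
top bench_carrier 0.58 [ 0.458 -0.232  0.03 ] [421. 220.]
top bench_tab 0.93 [ 0.3   -0.212  0.03 ] [417. 276.]
top bench_tab 0.8 [ 0.456 -0.233  0.032] [421. 220.]
top bench_tab 0.57 [ 0.364 -0.322  0.036] [456. 252.]
```

View pics/side0.png

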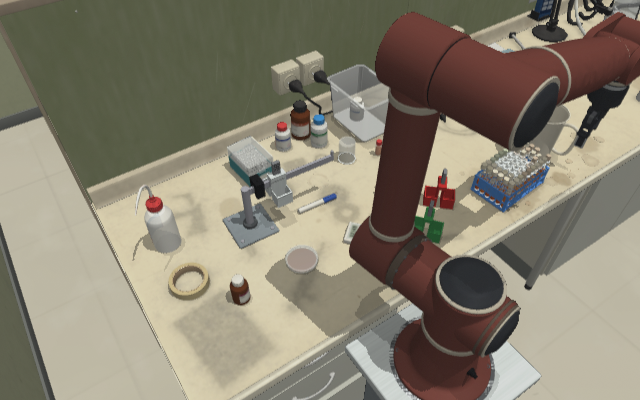

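View pics/top0.png

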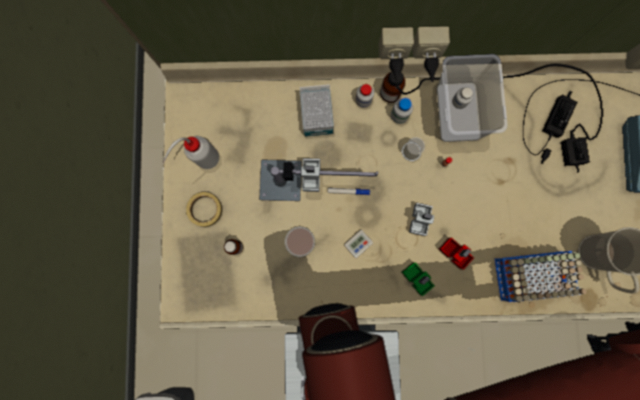

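The top view shows three candidates: grey aluminium at (421,220), green at (418,278) and red at (456,252). Grey fits, because green and red are the look-alikes. The bar runs from the post near (278,172) to its tip near (377,174), with the first carrier at (311,174). Next I measure these and confirm the choice with a crop.

```bash
python3 - <<'E'
from h import *
z=np.load("/tmp/top.npz");im,d=z["im"],z["d"];W=pts("top",d)
a=cv2.resize(im[195:245,390:480],None,fx=8,fy=8,interpolation=cv2.INTER_CUBIC)
b=cv2.resize(im[150:205,255:385],None,fx=6,fy=6,interpolation=cv2.INTER_CUBIC)
c=np.zeros((a.shape[0]+b.shape[0],max(a.shape[1],b.shape[1]),3),np.uint8)
c[:a.shape[0],:a.shape[1]]=a;c[a.shape[0]:,:b.shape[1]]=b
c=cv2.resize(c,None,fx=.8,fy=.8);print(c.shape);save("crop",c)
def reg(x0,x1,y0,y1,z0,z1):
    P=W[y0:y1,x0:x1].reshape(-1,3);return P[(P[:,2]>z0)&(P[:,2]<z1)]
for nm,P in(("carrier all",reg(400,440,198,240,.015,.2)),("carrier trough",reg(400,440,198,240,.025,.055)),("tab",reg(400,440,198,240,.095,.2)),
  ("bar",reg(326,370,165,182,.1,.2)),("tip",reg(366,384,165,182,.135,.2)),("hung tab",reg(295,325,150,195,.18,.25)),("hung all",reg(296,326,150,195,.08,.25)),("foot",reg(255,305,150,205,.006,.02))):
    if len(P)<5: print(nm,len(P));continue
    r=cv2.minAreaRect((P[:,:2]*1000).astype(np.float32))
    vt=np.linalg.svd(P[:,:2]-P[:,:2].mean(0))[2][0] if len(P)<3000 else 0
    print(nm,len(P),P.mean(0).round(4),"z",np.percentile(P[:,2],[5,50,95]).round(3),"rect",np.round(r[0],1),np.round(r[1],1),round(r[2],1),"pca",np.degrees(np.arctan2(vt[1],vt[0])).round(1))
E
```

```text
(584, 624, 3)
carrier all 357 [ 0.4587 -0.2296  0.0603] z [0.018 0.042 0.124] rect [ 460.1 -232.4] [47.4 85.1] 76.5 pca 166.9
carrier trough 148 [ 0.4594 -0.2296  0.0361] z [0.026 0.037 0.043] rect [ 460.1 -232.4] [47.4 85.1] 76.5 pca 167.0
tab 46 [ 0.4591 -0.2308  0.1192] z [0.101 0.123 0.126] rect [ 460.  -231.7] [21.1 10.8] 76.0 pca -105.3
bar 185 [ 0.5747 -0.0219  0.141 ] z [0.128 0.143 0.147] rect [575.7 -23.3] [113.1   9.3] 87.2 pca -93.1
tip 48 [ 0.5717 -0.0865  0.1466] z [0.138 0.145 0.158] rect [571.7 -85.8] [29.9  8.7] 88.9 pca 85.8
hung tab 44 [0.5793 0.0731 0.1961] z [0.187 0.198 0.2  ] rect [580.   73.1] [ 9.6 20.7] 2.4 pca -91.4
hung all 466 [0.5776 0.0739 0.1322] z [0.082 0.128 0.198] rect [580.6  73.5] [76.2 85.5] 84.6 pca 179.0
foot 1108 [0.5774 0.1695 0.0101] z [0.007 0.01  0.014] rect [583.3 167.1] [128.1 151.9] 82.9 pca 49.9
```

View pics/crop.png

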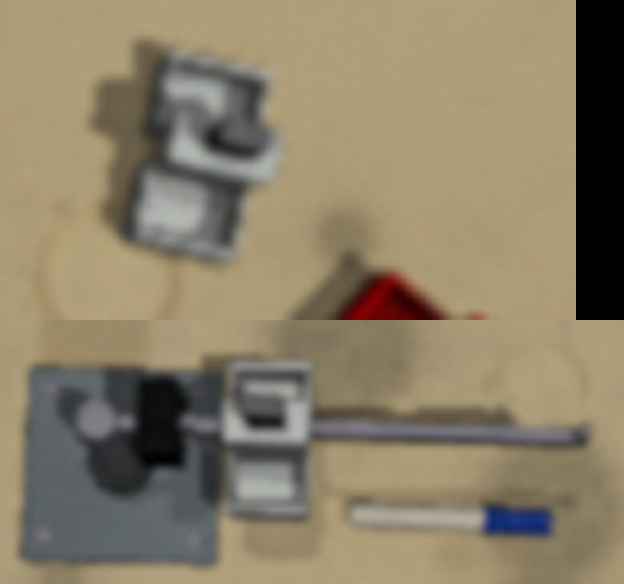

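The crop confirms the bare aluminium carrier, with the red look-alike beside it. It is at about (0.460, -0.232) with its long axis at -13°. The bar is at about -3°. I refine the bar, tip and collar, then compute the first approach.

```bash
cat >> h.py <<'E'
def plan(p,yaw_y):
    """shift/turn in tool axes to reach TCP p, pointing down, tool y at heading yaw_y (deg)"""
    s=sensors.state();q=s["tool_rot"];r=R.from_quat([q[1],q[2],q[3],q[0]])
    a=np.radians(yaw_y);y=np.array([np.cos(a),np.sin(a),0]);zz=np.array([0,0,-1.]);x=np.cross(y,zz)
    t=R.from_matrix(np.c_[x,y,zz])
    print("d",r.inv().apply(np.array(p)-s["tool_pos"]).round(4),"w",(r.inv()*t).as_rotvec(degrees=True).round(2),"t",round(s["time"],2),"tcp",s["tool_pos"].round(4),"F",s["contact_force"].round(2),"g",round(s["gripper_width"],3))
E
python3 - <<'E'
from h import *
z=np.load("/tmp/top.npz");im,d=z["im"],z["d"];W=pts("top",d)
P=W[165:182,328:364].reshape(-1,3);P=P[(P[:,2]>.138)&(P[:,2]<.152)]
k=np.polyfit(P[:,1],P[:,0],1);print("bar top x=",k,"deg",np.degrees(np.arctan(k[0])),"n",len(P),"resid",np.std(P[:,0]-np.polyval(k,P[:,1])).round(4))
P=W[160:190,366:384].reshape(-1,3);P=P[(P[:,2]>.12)];print("tip y range",np.sort(P[:,1])[:4],[ (p.round(4)).tolist() for p in P[P[:,2]>.151]])
P=W[155:195,270:300].reshape(-1,3);i=im[155:195,270:300].reshape(-1,3);m=(P[:,2]>.150)&(P[:,2]<.18)&(i.max(1)<60);print("collar",m.sum(),P[m].min(0).round(4),P[m].max(0).round(4),P[m].mean(0).round(4))
P=W[150:195,255:290].reshape(-1,3);m=(P[:,2]>.14)&(P[:,2]<.156);print("post",P[m].mean(0).round(4),P[m].min(0).round(4),P[m].max(0).round(4))
print("bench z",np.nanmedian(W[225:245,350:400,2]), np.nanmedian(W[240:250,420:440,2]))
plan([.46,-.232,.2],-13.2)
E
```

```text
bar top x= [0.05814476 0.57658486] deg 3.3277028454286626 n 118 resid 0.0025
tip y range [-0.10066471 -0.10058094 -0.100218   -0.09904609] [[0.5756, -0.0957, 0.1566], [0.5758, -0.0984, 0.1555], [0.5729, -0.0956, 0.1572], [0.5721, -0.0977, 0.1608], [0.5726, -0.1006, 0.1582], [0.5711, -0.0934, 0.1531], [0.5703, -0.0955, 0.1568], [0.5702, -0.098, 0.1574], [0.5702, -0.1007, 0.1567], [0.5683, -0.0957, 0.1539], [0.5671, -0.0976, 0.1599]]
collar 158 [0.5623 0.1181 0.1509] [0.6035 0.1436 0.1693] [0.5819 0.1307 0.1634]
post [0.5831 0.1603 0.1485] [0.5633 0.1291 0.1401] [0.6105 0.176  0.1552]
bench z 0.0005281983344658236 -0.0007140542806216565
d [ 0.3759 -0.2727  0.0313] w [  0.     0.   -60.43] t 0.6 tcp [ 0.1762 -0.5996  0.2314] F [ 0.38 -0.37  0.86] g 0.998
```

```bash
python3 -m pendant '[{"dx":0.19,"dy":-0.136,"wz":-30,"hand":1},{"dx":0.19,"dy":-0.136,"wz":-30,"hand":1},{"dx":0.19,"dy":-0.136,"wz":-30,"hand":1},{"dx":0.19,"dy":-0.136,"wz":-30,"hand":1},{"dx":0.19,"dy":-0.136,"wz":-30,"hand":1},{"dx":0.376,"dy":-0.273,"dz":0.03,"wz":-60.4,"hand":1},{"dx":0.376,"dy":-0.273,"dz":0.03,"wz":-60.4,"hand":1},{"dx":0.376,"dy":-0.273,"dz":0.03,"wz":-60.4,"hand":1},{"dx":0.376,"dy":-0.273,"dz":0.03,"wz":-60.4,"hand":1},{"dx":0.376,"dy":-0.273,"dz":0.03,"wz":-60.4,"hand":1},{"dx":0.376,"dy":-0.273,"dz":0.03,"wz":-60.4,"hand":1},{"dx":0.376,"dy":-0.273,"dz":0.03,"wz":-60.4,"hand":1},{"dx":0.376,"dy":-0.273,"dz":0.03,"wz":-60.4,"hand":1},{"dx":0.376,"dy":-0.273,"dz":0.03,"wz":-60.4,"hand":1}]'
python3 - <<'E'
from h import *
plan([.46,-.232,.089],-13.2)
c=cams.calibration("wrist");s=sensors.state();q=s["tool_rot"]
im,d=cams.grab_frame("wrist");save("wrist1",im)
T=np.array(c["hand_eye"]);print(T.round(3).tolist(),c["fov_y"])
# fisheye cloud
f=200/np.tan(np.radians(c["fov_y"])/2);v,u=np.mgrid[:400,:640];x=(u-c["cx"])/f;y=(v-c["cy"])/f;r=np.hypot(x,y)
ok=(d>0)&(r<1.4);k=np.where(r>1e-6,np.tan(np.minimum(r,1.4))/np.maximum(r,1e-6),1)
P=np.stack([x*k*d,y*k*d,d],-1)[ok]@T[:3,:3].T+T[:3,3]
Wp=R.from_quat([q[1],q[2],q[3],q[0]]).apply(P)+s["tool_pos"]
m=(abs(Wp[:,0]-.46)<.06)&(abs(Wp[:,1]+.232)<.06)
for n,a,b in(("tab",.11,.135),("trough",.03,.045),("all",.02,.135)):
    Q=Wp[m&(Wp[:,2]>a)&(Wp[:,2]<b)]
    if len(Q)>5: print(n,len(Q),Q.mean(0).round(4),[np.round(t,1) for t in cv2.minAreaRect((Q[:,:2]*1000).astype(np.float32))])
E
```

```text
d [ 0.3759 -0.2727  0.1423] w [  0.     0.   -60.43] t 0.6 tcp [ 0.1762 -0.5996  0.2314] F [ 0.38 -0.37  0.86] g 0.998
[[0.0, -0.966, -0.26, 0.065], [1.0, 0.0, -0.001, 0.001], [0.001, -0.26, 0.966, -0.143], [0.0, 0.0, 0.0, 1.0]] 65.70646984690485invalid input
```

View pics/wrist1.png

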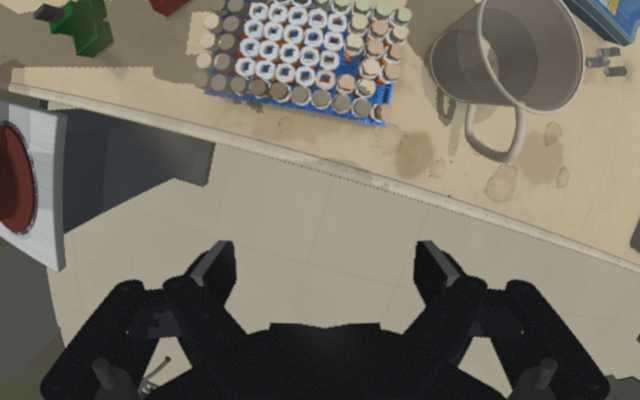

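The pendant refused the call, and the wrist view still shows the start pose: the rack at (300,60) and no carrier under the fingers. I'll retry with all seven keys in a single row.

```bash
python3 -m pendant '[{"wx":0,"wy":0,"wz":-30,"dx":0.19,"dy":-0.136,"dz":0,"hand":1}]'; python3 -m pendant --help | head -20
```

```text
time: 0.73
tool_pos: [0.1989, -0.5699, 0.231]
tool_rot: [0.001, 0.979, 0.202, -0.001]
contact_force: [0.8, 0.6, 0.8]
gripper_width: 1.002invalid input: not JSON, or not a number
```

```bash
python3 -c "
from h import *
plan([.46,-.232,.2],-13.2)"
```

```text
d [ 0.3737 -0.2069  0.0298] w [-1.000e-02  1.600e-01 -5.347e+01] t 0.73 tcp [ 0.1989 -0.5699  0.231 ] F [0.75 0.59 0.83] g 1.002
```

```bash
python3 -m pendant '[{"wx":0,"wy":0,"wz":-27,"dx":0.19,"dy":-0.105,"dz":0,"hand":1},{"wx":0,"wy":0,"wz":-27,"dx":0.19,"dy":-0.105,"dz":0,"hand":1},{"wx":0,"wy":0,"wz":-27,"dx":0.19,"dy":-0.105,"dz":0,"hand":1},{"wx":0,"wy":0,"wz":-27,"dx":0.19,"dy":-0.105,"dz":0,"hand":1},{"wx":0,"wy":0,"wz":-53.3,"dx":0.373,"dy":-0.207,"dz":0.03,"hand":1},{"wx":0,"wy":0,"wz":-53.3,"dx":0.373,"dy":-0.207,"dz":0.03,"hand":1},{"wx":0,"wy":0,"wz":-53.3,"dx":0.373,"dy":-0.207,"dz":0.03,"hand":1},{"wx":0,"wy":0,"wz":-53.3,"dx":0.373,"dy":-0.207,"dz":0.03,"hand":1},{"wx":0,"wy":0,"wz":-53.3,"dx":0.373,"dy":-0.207,"dz":0.03,"hand":1},{"wx":0,"wy":0,"wz":-53.3,"dx":0.373,"dy":-0.207,"dz":0.03,"hand":1},{"wx":0,"wy":0,"wz":-53.3,"dx":0.373,"dy":-0.207,"dz":0.03,"hand":1},{"wx":0,"wy":0,"wz":-53.3,"dx":0.373,"dy":-0.207,"dz":0.03,"hand":1},{"wx":0,"wy":0,"wz":-53.3,"dx":0.373,"dy":-0.207,"dz":0.03,"hand":1}]'
cat >> h.py <<'E'
def wrist_cloud():
    c=cams.calibration("wrist");s=sensors.state();q=s["tool_rot"]
    im,d=cams.grab_frame("wrist")
    T=np.array(c["hand_eye"]);f=200/np.tan(np.radians(c["fov_y"])/2);v,u=np.mgrid[:400,:640];x=(u-c["cx"])/f;y=(v-c["cy"])/f;r=np.hypot(x,y)
    ok=(d>0)&(r<1.4);k=np.where(r>1e-6,np.tan(np.minimum(r,1.4))/np.maximum(r,1e-6),1)
    P=np.stack([x*k*d,y*k*d,d],-1)@T[:3,:3].T+T[:3,3]
    W=R.from_quat([q[1],q[2],q[3],q[0]]).apply(P.reshape(-1,3)).reshape(P.shape)+s["tool_pos"];W[~ok]=np.nan
    return im,W
E
python3 - <<'E'
from h import *
plan([.46,-.232,.089],-13.2)
im,W=wrist_cloud();save("wrist2",im);Wp=W[np.isfinite(W[...,0])]
m=(abs(Wp[:,0]-.46)<.06)&(abs(Wp[:,1]+.232)<.06)
for n,a,b in(("tab",.118,.135),("trough",.03,.045),("all",.02,.135),("bench",-.02,.01)):
    Q=Wp[m&(Wp[:,2]>a)&(Wp[:,2]<b)]
    if len(Q)>5: print(n,len(Q),Q.mean(0).round(4),[np.round(t,1) for t in cv2.minAreaRect((Q[:,:2]*1000).astype(np.float32))])
E
```

```text
time: 1.82
tool_pos: [0.4612, -0.228, 0.2013]
tool_rot: [0.0, 0.783, 0.622, -0.0]
contact_force: [-0.1, -0.2, -0.1]
gripper_width: 0.996
d [-0.0041 -0.0002  0.1123] w [-0.02  0.04  0.13] t 1.82 tcp [ 0.4612 -0.228   0.2013] F [-0.08 -0.16 -0.13] g 0.996
tab 422 [ 0.4609 -0.2324  0.1237] [array([ 460.8, -233.5]), array([22.9, 10.8]), np.float64(76.7)]
trough 853 [ 0.4623 -0.2317  0.0384] [array([ 460.3, -233.4]), array([47.2, 85.6]), np.float64(76.0)]
all 2609 [ 0.4619 -0.2303  0.0699] [array([ 460.3, -233.4]), array([47.2, 85.6]), np.float64(75.9)]
bench 7857 [ 0.4615 -0.2238  0.0015] [array([ 460., -232.]), array([120., 120.]), np.float64(0.0)]
```

View pics/wrist2.png

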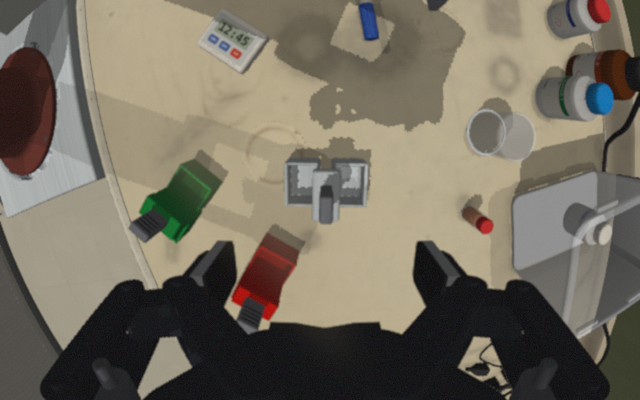

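The wrist view shows the grey carrier at (327,185), red at (265,280) and green at (180,200). Both cameras agree: centre (0.4605, -0.233), yaw -13.7°. I go down and grip.

```bash
python3 -m pendant '[{"wx":0,"wy":0,"wz":0.6,"dx":-0.005,"dy":0,"dz":0.04,"hand":1},{"wx":0,"wy":0,"wz":0.6,"dx":-0.005,"dy":0,"dz":0.08,"hand":1},{"wx":0,"wy":0,"wz":0.6,"dx":-0.005,"dy":0,"dz":0.1,"hand":0.3},{"wx":0,"wy":0,"wz":0.6,"dx":-0.005,"dy":0,"dz":0.111,"hand":-0.3},{"wx":0,"wy":0,"wz":0.6,"dx":-0.005,"dy":0,"dz":0.111,"hand":-0.3},{"wx":0,"wy":0,"wz":0.6,"dx":-0.005,"dy":0,"dz":0.111,"hand":-0.5},{"wx":0,"wy":0,"wz":0.6,"dx":-0.005,"dy":0,"dz":0.111,"hand":-0.5}]'
```

```text
time: 2.45
tool_pos: [0.4612, -0.2345, 0.0927]
tool_rot: [0.002, 0.787, 0.617, 0.001]
contact_force: [0.6, 0.5, 1.5]
gripper_width: 0.3
```

```bash
python3 -m pendant '[{"wx":0,"wy":0,"wz":0,"dx":0,"dy":0,"dz":0,"hand":-0.7},{"wx":0,"wy":0,"wz":0,"dx":0,"dy":0,"dz":0,"hand":-0.8},{"wx":0,"wy":0,"wz":0,"dx":0,"dy":0,"dz":0,"hand":-1},{"wx":0,"wy":0,"wz":0,"dx":0,"dy":0,"dz":0,"hand":-1},{"wx":0,"wy":0,"wz":0,"dx":0,"dy":0,"dz":0,"hand":-1},{"wx":0,"wy":0,"wz":0,"dx":0,"dy":0,"dz":0,"hand":-1},{"wx":0,"wy":0,"wz":0,"dx":0,"dy":0,"dz":0,"hand":-1}]'
```

```text
time: 3.03
tool_pos: [0.4615, -0.2341, 0.0927]
tool_rot: [0.002, 0.787, 0.617, 0.0]
contact_force: [-0.4, -1.0, 6.7]
gripper_width: 0.106
```

```bash
python3 -m pendant '[{"wx":0,"wy":0,"wz":0,"dx":0,"dy":0,"dz":-0.02,"hand":-1},{"wx":0,"wy":0,"wz":0,"dx":0,"dy":0,"dz":-0.05,"hand":-1},{"wx":0,"wy":0,"wz":0,"dx":0,"dy":0,"dz":-0.09,"hand":-1},{"wx":0,"wy":0,"wz":0,"dx":0,"dy":0,"dz":-0.13,"hand":-1},{"wx":0,"wy":0,"wz":0,"dx":0,"dy":0,"dz":-0.17,"hand":-1},{"wx":0,"wy":0,"wz":0,"dx":0,"dy":0,"dz":-0.19,"hand":-1},{"wx":0,"wy":0,"wz":0,"dx":0,"dy":0,"dz":-0.19,"hand":-1},{"wx":0,"wy":0,"wz":0,"dx":0,"dy":0,"dz":-0.19,"hand":-1}]'
python3 -c "
from h import *
plan([.5755,-.022,.28],-3.2)"
```

```text
time: 3.7
tool_pos: [0.4603, -0.233, 0.2811]
tool_rot: [0.001, 0.787, 0.617, 0.0]
contact_force: [0.7, 0.5, -3.3]
gripper_width: 0.104
d [0.2323 0.0617 0.0011] w [  0.1    0.05 -10.55] t 3.7 tcp [ 0.4603 -0.233   0.2811] F [ 0.71  0.55 -3.29] g 0.104
```

```bash
python3 -m pendant '[{"wx":0,"wy":0,"wz":-2,"dx":0.02,"dy":0.005,"dz":0,"hand":-1},{"wx":0,"wy":0,"wz":-4,"dx":0.05,"dy":0.013,"dz":0,"hand":-1},{"wx":0,"wy":0,"wz":-6,"dx":0.08,"dy":0.021,"dz":0,"hand":-1},{"wx":0,"wy":0,"wz":-8,"dx":0.11,"dy":0.029,"dz":0,"hand":-1},{"wx":0,"wy":0,"wz":-10,"dx":0.14,"dy":0.037,"dz":0,"hand":-1},{"wx":0,"wy":0,"wz":-10.5,"dx":0.17,"dy":0.045,"dz":0,"hand":-1},{"wx":0,"wy":0,"wz":-10.5,"dx":0.2,"dy":0.053,"dz":0,"hand":-1},{"wx":0,"wy":0,"wz":-10.5,"dx":0.22,"dy":0.058,"dz":0,"hand":-1},{"wx":0,"wy":0,"wz":-10.5,"dx":0.232,"dy":0.062,"dz":0,"hand":-1},{"wx":0,"wy":0,"wz":-10.5,"dx":0.232,"dy":0.062,"dz":0,"hand":-1},{"wx":0,"wy":0,"wz":-10.5,"dx":0.232,"dy":0.062,"dz":0,"hand":-1},{"wx":0,"wy":0,"wz":-10.5,"dx":0.232,"dy":0.062,"dz":0,"hand":-1}]'
python3 - <<'E'
from h import *
plan([.5755,-.022,.28],-3.2)
im,W=wrist_cloud();save("wrist3",im);np.savez("/tmp/w3",im=im,W=W)
it,dt=cams.grab_frame("top");save("top3",it);isd,ds=cams.grab_frame("side");save("side3",isd);np.savez("/tmp/s3",it=it,dt=dt,isd=isd,ds=ds)
save("c3",np.vstack([cv2.resize(im,(480,300)),cv2.resize(isd[110:260,180:420],(480,300))]))
E
```

```text
time: 4.7
tool_pos: [0.5746, -0.0231, 0.2788]
tool_rot: [-0.001, 0.727, 0.686, -0.001]
contact_force: [0.3, 0.7, -2.6]
gripper_width: 0.106
d [ 0.0012  0.0008 -0.0012] w [-0.15  0.02 -0.11] t 4.7 tcp [ 0.5746 -0.0231  0.2788] F [ 0.3   0.66 -2.62] g 0.106
```

View pics/c3.png

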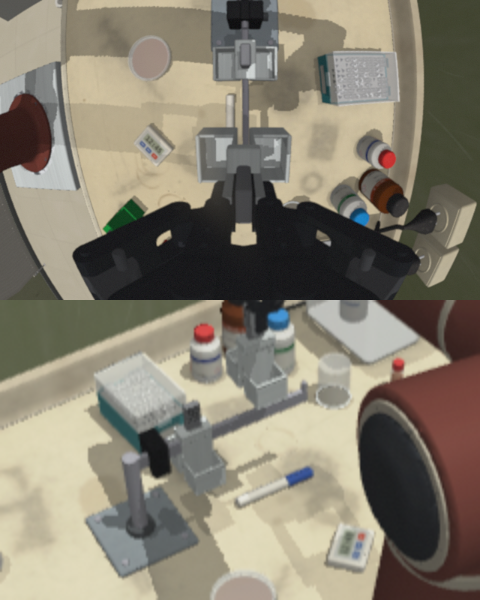

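The upper half (wrist) shows the held carrier at (243,155) with the bar ahead of it at (246,115). The lower half (side) shows it above the bar, between the tip and the hung carrier. I measure the offset between carrier and bar in the same wrist cloud.

```bash
python3 - <<'E'
from h import *
from scipy.spatial import cKDTree
W0=np.load("/tmp/w3.npz")["W"];s=np.load("/tmp/s3.npz")
def rep(n,P,sel,line=False):
    Q=P[sel]
    if len(Q)<6: print(n,len(Q));return
    r=cv2.minAreaRect((Q[:,:2]*1000).astype(np.float32))
    print(n,len(Q),"mean",(Q.mean(0)*1000).round(1),"rect",np.round(r[0],1),np.round(r[1],1),round(r[2],1))
    if line:
        k=np.polyfit(Q[:,1],Q[:,0],1);print("   x at y=-.022:",(np.polyval(k,-.022)*1000).round(2),"deg",np.degrees(np.arctan(k[0])).round(2))
for nm,W in(("wrist",W0),("top",pts("top",s["dt"]))):
    P=W[np.isfinite(W[...,0])];print(nm)
    x,y,z=P.T
    box=(abs(x-.575)<.06)
    rep("held trough",P,box&(abs(y+.022)<.04)&(z>.212)&(z<.232))
    rep("held trough rim",P,box&(abs(y+.022)<.04)&(z>.219)&(z<.229))
    rep("held cross",P,box&(abs(y+.022)<.04)&(z>.262)&(z<.276))
    rep("bar",P,(abs(x-.577)<.014)&(y>-.085)&(y<.042)&(z>.138)&(z<.150),True)
    rep("bar wide",P,(abs(x-.577)<.014)&(y>-.085)&(y<.042)&(z>.12)&(z<.150),True)
    rep("hung tab",P,(abs(x-.58)<.03)&(abs(y-.073)<.03)&(z>.19)&(z<.206))
    rep("hung cross/rim",P,(abs(x-.58)<.06)&(abs(y-.073)<.04)&(z>.105)&(z<.165))
E
```

```text
wrist
held trough 2390 mean [573.9 -19.7 222.4] rect [573.9 -22.3] [46.5 85.5] 86.6
held trough rim 1781 mean [573.8 -18.7 224.6] rect [573.9 -22.3] [46.5 85.5] 86.6
held cross 1540 mean [575.2  -6.8 270.3] rect [575.   -8.5] [19. 24.] 87.8
bar 668 mean [578.1   7.9 145.4] rect [577.8   6.2] [70.9  7.3] 86.9
   x at y=-.022: 576.7 deg 2.66
bar wide 668 mean [578.1   7.9 145.4] rect [577.8   6.2] [70.9  7.3] 86.9
   x at y=-.022: 576.7 deg 2.66
hung tab 428 mean [581.   72.3 199.4] rect [581.   72.9] [22.7  9.3] 86.7
hung cross/rim 2208 mean [580.7  72.2 141.2] rect [581.3  73.3] [79.7 85.8] 86.7
top
held trough 70 mean [542.4 -14.  223.8] rect [548.3 -19.9] [44.6 34.7] 87.4
held trough rim 55 mean [541.8 -12.8 225.4] rect [548.7 -19.6] [43.7 34.4] 88.6
held cross 42 mean [567.7 -10.1 269.3] rect [565.2 -20. ] [46.8 15.1] 73.4
bar 80 mean [574.9 -32.3 143.7] rect [575.  -29.4] [109.8   8.9] 87.0
   x at y=-.022: 575.45 deg 2.9
bar wide 100 mean [574.3 -31.8 141.8] rect [575.  -28.5] [112.6   8.9] 87.0
   x at y=-.022: 574.78 deg 2.88
hung tab 39 mean [579.7  73.  197.2] rect [579.7  73. ] [20.2  9.6] 86.7
hung cross/rim 229 mean [577.8  82.4 136.3] rect [581.2  84.5] [57.7 86.3] 83.4
```

The wrist cloud puts the carrier centre at x = 574.0 mm and the bar at about 576.2 mm, with yaws within 0.4°. I shift 2.2 mm along tool y and lower in stages.

```bash
python3 -m pendant '[{"wx":0,"wy":0,"wz":-0.2,"dx":0,"dy":0.0022,"dz":0,"hand":-1},{"wx":0,"wy":0,"wz":-0.2,"dx":0,"dy":0.0022,"dz":0.015,"hand":-1},{"wx":0,"wy":0,"wz":-0.2,"dx":0,"dy":0.0022,"dz":0.03,"hand":-1},{"wx":0,"wy":0,"wz":-0.2,"dx":0,"dy":0.0022,"dz":0.036,"hand":-1},{"wx":0,"wy":0,"wz":-0.2,"dx":0,"dy":0.0022,"dz":0.04,"hand":-1},{"wx":0,"wy":0,"wz":-0.2,"dx":0,"dy":0.0022,"dz":0.044,"hand":-1},{"wx":0,"wy":0,"wz":-0.2,"dx":0,"dy":0.0022,"dz":0.047,"hand":-1},{"wx":0,"wy":0,"wz":-0.2,"dx":0,"dy":0.0022,"dz":0.05,"hand":-1},{"wx":0,"wy":0,"wz":-0.2,"dx":0,"dy":0.0022,"dz":0.05,"hand":-1},{"wx":0,"wy":0,"wz":-0.2,"dx":0,"dy":0.0022,"dz":0.05,"hand":-1}]'
python3 - <<'E'
from h import *
plan([.576,-.022,.1677],-3.2)
print(sensors.state()["ft_torque"].round(3))
W0=wrist_cloud()[1];P=W0[np.isfinite(W0[...,0])];x,y,z=P.T;u=z-sensors.state()["tool_pos"][2]+.0927
for n,m in(("rim",(abs(x-.575)<.06)&(abs(y+.022)<.04)&(u>.028)&(u<.045)),("bar",(abs(x-.577)<.014)&(y>.005)&(y<.042)&(z>.138)&(z<.150))):
    r=cv2.minAreaRect((P[m][:,:2]*1000).astype(np.float32));print(n,m.sum(),np.round(r[0],1),np.round(r[1],1),round(r[2],1))
E
```

```text
time: 5.68
tool_pos: [0.5778, -0.0225, 0.2306]
tool_rot: [0.0, 0.726, 0.688, 0.0]
contact_force: [-0.3, 0.0, -1.6]
gripper_width: 0.11
d [ 0.0004 -0.0018  0.0629] w [0.02 0.   0.14] t 5.68 tcp [ 0.5778 -0.0225  0.2306] F [-0.35  0.02 -1.58] g 0.11
[-0.026 -0.007  0.004]
rim 2175 [577.2 -21.7] [46.6 85.5] 86.8
bar 545 [578.8  23.5] [36.6  7.5] 87.1
```

It is in the slot with no side force. I trim by -0.6 mm and keep lowering.

```bash
python3 -m pendant '[{"wx":0,"wy":0,"wz":0,"dx":0,"dy":-0.0006,"dz":0.006,"hand":-1},{"wx":0,"wy":0,"wz":0,"dx":0,"dy":-0.0006,"dz":0.014,"hand":-1},{"wx":0,"wy":0,"wz":0,"dx":0,"dy":-0.0006,"dz":0.022,"hand":-1},{"wx":0,"wy":0,"wz":0,"dx":0,"dy":-0.0006,"dz":0.03,"hand":-1},{"wx":0,"wy":0,"wz":0,"dx":0,"dy":-0.0006,"dz":0.038,"hand":-1},{"wx":0,"wy":0,"wz":0,"dx":0,"dy":-0.0006,"dz":0.046,"hand":-1},{"wx":0,"wy":0,"wz":0,"dx":0,"dy":-0.0006,"dz":0.052,"hand":-1},{"wx":0,"wy":0,"wz":0,"dx":0,"dy":-0.0006,"dz":0.056,"hand":-1},{"wx":0,"wy":0,"wz":0,"dx":0,"dy":-0.0006,"dz":0.058,"hand":-1},{"wx":0,"wy":0,"wz":0,"dx":0,"dy":-0.0006,"dz":0.058,"hand":-1},{"wx":0,"wy":0,"wz":0,"dx":0,"dy":-0.0006,"dz":0.058,"hand":-1}]'
```

```text
time: 6.65
tool_pos: [0.5772, -0.0225, 0.1726]
tool_rot: [0.0, 0.726, 0.688, 0.0]
contact_force: [-0.9, 0.1, -1.1]
gripper_width: 0.104
```

```bash
python3 -m pendant '[{"wx":0,"wy":0,"wz":0,"dx":0,"dy":0,"dz":0.001,"hand":-1},{"wx":0,"wy":0,"wz":0,"dx":0,"dy":0,"dz":0.002,"hand":-1},{"wx":0,"wy":0,"wz":0,"dx":0,"dy":0,"dz":0.002,"hand":-1}]'; python3 -m pendant '[{"wx":0,"wy":0,"wz":0,"dx":0,"dy":0,"dz":0.0005,"hand":-1},{"wx":0,"wy":0,"wz":0,"dx":0,"dy":0,"dz":0.001,"hand":-1},{"wx":0,"wy":0,"wz":0,"dx":0,"dy":0,"dz":0.001,"hand":-1}]'
```

```text
time: 6.9
tool_pos: [0.5771, -0.0225, 0.1705]
tool_rot: [0.0, 0.726, 0.688, 0.0]
contact_force: [0.3, 0.6, -1.6]
gripper_width: 0.105
time: 7.15
tool_pos: [0.577, -0.0224, 0.1692]
tool_rot: [-0.0, 0.726, 0.688, -0.0]
contact_force: [-0.5, -0.4, -2.3]
gripper_width: 0.108
```

```bash
for i in 1 2 3; do python3 -m pendant '[{"wx":0,"wy":0,"wz":0,"dx":0,"dy":0,"dz":0.0005,"hand":-1},{"wx":0,"wy":0,"wz":0,"dx":0,"dy":0,"dz":0.0005,"hand":-1},{"wx":0,"wy":0,"wz":0,"dx":0,"dy":0,"dz":0.0005,"hand":-1}]' | grep -E 'tool_pos|force'; done
```

```text
tool_pos: [0.577, -0.0224, 0.1688]
contact_force: [-0.3, 0.1, -1.6]
tool_pos: [0.577, -0.0225, 0.1683]
contact_force: [0.4, 0.2, -1.4]
tool_pos: [0.577, -0.0225, 0.1678]
contact_force: [0.1, -0.7, -0.9]
```

```bash
python3 -m pendant '[{"wx":0,"wy":0,"wz":0,"dx":0,"dy":0,"dz":0.0005,"hand":-1},{"wx":0,"wy":0,"wz":0,"dx":0,"dy":0,"dz":0.0005,"hand":-1},{"wx":0,"wy":0,"wz":0,"dx":0,"dy":0,"dz":0.0005,"hand":-1}]'; python3 -m pendant '[{"wx":0,"wy":0,"wz":0,"dx":0,"dy":0,"dz":0.0005,"hand":-1},{"wx":0,"wy":0,"wz":0,"dx":0,"dy":0,"dz":0.0005,"hand":-1},{"wx":0,"wy":0,"wz":0,"dx":0,"dy":0,"dz":0.0005,"hand":-1}]'
```

```text
time: 8.15
tool_pos: [0.5771, -0.0224, 0.1677]
tool_rot: [0.0, 0.726, 0.688, 0.0]
contact_force: [-1.4, 0.8, 1.3]
gripper_width: 0.106
time: 8.4
tool_pos: [0.5771, -0.0225, 0.1677]
tool_rot: [0.0, 0.726, 0.688, 0.0]
contact_force: [-3.8, 0.0, 5.5]
gripper_width: 0.108
```

```bash
python3 -m pendant '[{"wx":0,"wy":0,"wz":0,"dx":0,"dy":0,"dz":-0.001,"hand":-1},{"wx":0,"wy":0,"wz":0,"dx":0.004,"dy":0,"dz":-0.001,"hand":-1},{"wx":0,"wy":0,"wz":0,"dx":0.01,"dy":0,"dz":-0.001,"hand":-1},{"wx":0,"wy":0,"wz":0,"dx":0.016,"dy":0,"dz":-0.001,"hand":-1},{"wx":0,"wy":0,"wz":0,"dx":0.022,"dy":0,"dz":-0.001,"hand":-1},{"wx":0,"wy":0,"wz":0,"dx":0.028,"dy":0,"dz":-0.001,"hand":-1},{"wx":0,"wy":0,"wz":0,"dx":0.034,"dy":0,"dz":-0.001,"hand":-1},{"wx":0,"wy":0,"wz":0,"dx":0.04,"dy":0,"dz":-0.001,"hand":-1},{"wx":0,"wy":0,"wz":0,"dx":0.042,"dy":0,"dz":-0.001,"hand":-1},{"wx":0,"wy":0,"wz":0,"dx":0.044,"dy":0,"dz":-0.001,"hand":-1},{"wx":0,"wy":0,"wz":0,"dx":0.044,"dy":0,"dz":-0.001,"hand":-1},{"wx":0,"wy":0,"wz":0,"dx":0.044,"dy":0,"dz":-0.001,"hand":-1}]'
python3 - <<'E'
from h import *
plan([.581,.05,.1677],-3.1)
print(sensors.state()["ft_torque"].round(3))
im,W0=wrist_cloud();save("wrist4",im);P=W0[np.isfinite(W0[...,0])];x,y,z=P.T
for n,m in(("held rim",(abs(x-.578)<.06)&(abs(y-.02)<.026)&(z>.103)&(z<.12)),("hung rim",(abs(x-.578)<.06)&(abs(y-.074)<.03)&(z>.103)&(z<.12)),("hung tab",(abs(x-.58)<.03)&(abs(y-.075)<.03)&(z>.19)&(z<.206)),
 ("collar",(abs(x-.58)<.04)&(y>.1)&(y<.15)&(z>.158)&(z<.172))):
    if m.sum()<5: print(n,m.sum());continue
    r=cv2.minAreaRect((P[m][:,:2]*1000).astype(np.float32));print(n,m.sum(),np.round(r[0],1),np.round(r[1],1),round(r[2],1),"y",(y[m].min()*1e3).round(1),(y[m].max()*1e3).round(1))
E
```

```text
time: 9.4
tool_pos: [0.5794, 0.0221, 0.1678]
tool_rot: [-0.001, 0.726, 0.688, 0.001]
contact_force: [-0.5, 0.3, 1.0]
gripper_width: 0.103
d [0.0279 0.0001 0.0001] w [-0.   -0.08  0.04] t 9.4 tcp [0.5794 0.0221 0.1678] F [-0.53  0.32  1.01] g 0.103
[ 0.313 -0.041  0.003]
held rim 1748 [578.7  22.8] [46.6 85.6] 87.2 y -2.2 45.9
hung rim 2290 [581.   68.9] [53.7 85.2] 87.1 y 44.0 97.8
hung tab 1588 [581.2  72.9] [21.7 10.6] 86.6 y 61.8 83.9
collar 4201 [584.2 126.3] [31.6 41.4] 87.7 y 110.5 142.6
```

View pics/wrist4.png

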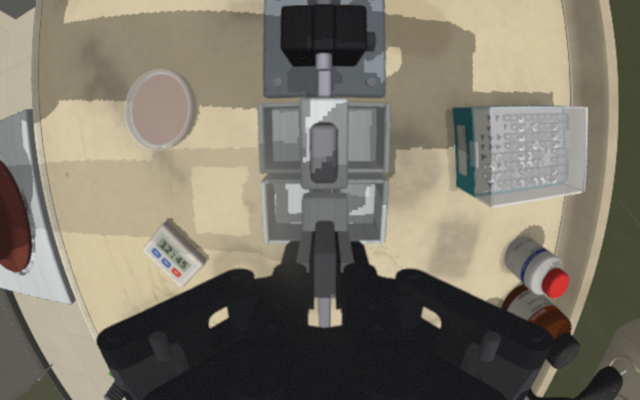

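The wrist view shows the held carrier (325,210) aligned behind the hung one (325,140), with a gap of about 4 mm. The plunger is at (323,60), on the collar at (323,35). About 27 mm of travel is left to the stop, so I slide the first 18 mm slowly.

```bash
python3 -m pendant '[{"wx":0,"wy":0,"wz":0,"dx":0.001,"dy":0,"dz":0,"hand":-1},{"wx":0,"wy":0,"wz":0,"dx":0.002,"dy":0,"dz":0,"hand":-1},{"wx":0,"wy":0,"wz":0,"dx":0.003,"dy":0,"dz":0,"hand":-1},{"wx":0,"wy":0,"wz":0,"dx":0.004,"dy":0,"dz":0,"hand":-1},{"wx":0,"wy":0,"wz":0,"dx":0.005,"dy":0,"dz":0,"hand":-1},{"wx":0,"wy":0,"wz":0,"dx":0.006,"dy":0,"dz":0,"hand":-1},{"wx":0,"wy":0,"wz":0,"dx":0.007,"dy":0,"dz":0,"hand":-1},{"wx":0,"wy":0,"wz":0,"dx":0.008,"dy":0,"dz":0,"hand":-1}]'
python3 -m pendant '[{"wx":0,"wy":0,"wz":0,"dx":0.001,"dy":0,"dz":0,"hand":-1},{"wx":0,"wy":0,"wz":0,"dx":0.002,"dy":0,"dz":0,"hand":-1},{"wx":0,"wy":0,"wz":0,"dx":0.003,"dy":0,"dz":0,"hand":-1},{"wx":0,"wy":0,"wz":0,"dx":0.004,"dy":0,"dz":0,"hand":-1},{"wx":0,"wy":0,"wz":0,"dx":0.005,"dy":0,"dz":0,"hand":-1},{"wx":0,"wy":0,"wz":0,"dx":0.006,"dy":0,"dz":0,"hand":-1},{"wx":0,"wy":0,"wz":0,"dx":0.007,"dy":0,"dz":0,"hand":-1},{"wx":0,"wy":0,"wz":0,"dx":0.008,"dy":0,"dz":0,"hand":-1},{"wx":0,"wy":0,"wz":0,"dx":0.009,"dy":0,"dz":0,"hand":-1},{"wx":0,"wy":0,"wz":0,"dx":0.01,"dy":0,"dz":0,"hand":-1}]'
python3 -c "
from h import *
plan([.581,.05,.1677],-3.1);print(sensors.state()['ft_torque'].round(3))"
```

```text
time: 10.12
tool_pos: [0.5798, 0.0293, 0.1677]
tool_rot: [0.0, 0.726, 0.688, -0.0]
contact_force: [-0.3, -2.1, 0.5]
gripper_width: 0.105
time: 10.95
tool_pos: [0.5803, 0.0396, 0.1678]
tool_rot: [-0.0, 0.726, 0.688, -0.0]
contact_force: [-0.6, -3.4, -0.9]
gripper_width: 0.106
d [0.0104 0.0001 0.0001] w [-0.   -0.    0.04] t 10.95 tcp [0.5803 0.0396 0.1678] F [-0.57 -3.41 -0.89] g 0.106
[-0.373  0.017 -0.031]
```

Pushing the first carrier takes about 2–3 N. I go on slower.

```bash
python3 -m pendant '[{"wx":0,"wy":0,"wz":0,"dx":0.0006,"dy":0,"dz":0,"hand":-1},{"wx":0,"wy":0,"wz":0,"dx":0.0012,"dy":0,"dz":0,"hand":-1},{"wx":0,"wy":0,"wz":0,"dx":0.0018,"dy":0,"dz":0,"hand":-1},{"wx":0,"wy":0,"wz":0,"dx":0.0024,"dy":0,"dz":0,"hand":-1},{"wx":0,"wy":0,"wz":0,"dx":0.003,"dy":0,"dz":0,"hand":-1},{"wx":0,"wy":0,"wz":0,"dx":0.0036,"dy":0,"dz":0,"hand":-1}]'
python3 -m pendant '[{"wx":0,"wy":0,"wz":0,"dx":0.0005,"dy":0,"dz":0,"hand":-1},{"wx":0,"wy":0,"wz":0,"dx":0.001,"dy":0,"dz":0,"hand":-1},{"wx":0,"wy":0,"wz":0,"dx":0.0015,"dy":0,"dz":0,"hand":-1},{"wx":0,"wy":0,"wz":0,"dx":0.002,"dy":0,"dz":0,"hand":-1}]'
```

```text
time: 11.45
tool_pos: [0.5805, 0.0431, 0.1677]
tool_rot: [-0.0, 0.726, 0.688, -0.0]
contact_force: [-0.1, -2.0, -0.9]
gripper_width: 0.103
time: 11.78
tool_pos: [0.5806, 0.0451, 0.1678]
tool_rot: [-0.0, 0.726, 0.688, -0.0]
contact_force: [0.1, -2.2, -1.0]
gripper_width: 0.103
```

```bash
python3 -m pendant '[{"wx":0,"wy":0,"wz":0,"dx":0.0004,"dy":0,"dz":0,"hand":-1},{"wx":0,"wy":0,"wz":0,"dx":0.0008,"dy":0,"dz":0,"hand":-1},{"wx":0,"wy":0,"wz":0,"dx":0.0012,"dy":0,"dz":0,"hand":-1},{"wx":0,"wy":0,"wz":0,"dx":0.0012,"dy":0,"dz":0,"hand":-1}]'; python3 -c "
from h import *
print(sensors.state()['ft_torque'].round(3))"
```

```text
time: 12.12
tool_pos: [0.5807, 0.0464, 0.1677]
tool_rot: [-0.0, 0.726, 0.688, -0.0]
contact_force: [-0.1, -1.9, -1.0]
gripper_width: 0.104
[-0.422  0.057  0.041]
```

```bash
python3 -m pendant '[{"wx":0,"wy":0,"wz":0,"dx":0.0003,"dy":0,"dz":0,"hand":-1},{"wx":0,"wy":0,"wz":0,"dx":0.0006,"dy":0,"dz":0,"hand":-1},{"wx":0,"wy":0,"wz":0,"dx":0.0009,"dy":0,"dz":0,"hand":-1},{"wx":0,"wy":0,"wz":0,"dx":0.0009,"dy":0,"dz":0,"hand":-1}]'
```

```text
time: 12.45
tool_pos: [0.5807, 0.0472, 0.1678]
tool_rot: [-0.0, 0.726, 0.688, 0.0]
contact_force: [-0.4, -2.6, -0.3]
gripper_width: 0.109
```

```bash
python3 -m pendant '[{"wx":0,"wy":0,"wz":0,"dx":0.0003,"dy":0,"dz":0,"hand":-1},{"wx":0,"wy":0,"wz":0,"dx":0.0006,"dy":0,"dz":0,"hand":-1},{"wx":0,"wy":0,"wz":0,"dx":0.0006,"dy":0,"dz":0,"hand":-1}]'
```

```text
time: 12.7
tool_pos: [0.5808, 0.0478, 0.1678]
tool_rot: [-0.0, 0.726, 0.688, -0.0]
contact_force: [-0.6, -2.3, -1.8]
gripper_width: 0.108
```

```bash
python3 -m pendant '[{"wx":0,"wy":0,"wz":0,"dx":0.0003,"dy":0,"dz":0,"hand":-1},{"wx":0,"wy":0,"wz":0,"dx":0.0006,"dy":0,"dz":0,"hand":-1},{"wx":0,"wy":0,"wz":0,"dx":0.0006,"dy":0,"dz":0,"hand":-1}]'
```

```text
time: 12.95
tool_pos: [0.5808, 0.0484, 0.1678]
tool_rot: [-0.0, 0.726, 0.688, -0.0]
contact_force: [-0.9, -2.1, -1.7]
gripper_width: 0.108
```

```bash
python3 -m pendant '[{"wx":0,"wy":0,"wz":0,"dx":0.0003,"dy":0,"dz":0,"hand":-1},{"wx":0,"wy":0,"wz":0,"dx":0.0003,"dy":0,"dz":0,"hand":-1}]'
```

```text
time: 13.12
tool_pos: [0.5808, 0.0487, 0.1677]
tool_rot: [-0.0, 0.726, 0.688, -0.0]
contact_force: [-0.1, -2.4, -0.9]
gripper_width: 0.104
```

```bash
python3 -m pendant '[{"wx":0,"wy":0,"wz":0,"dx":0.0003,"dy":0,"dz":0,"hand":-1},{"wx":0,"wy":0,"wz":0,"dx":0.0006,"dy":0,"dz":0,"hand":-1},{"wx":0,"wy":0,"wz":0,"dx":0.0006,"dy":0,"dz":0,"hand":-1}]'
```

```text
time: 13.37
tool_pos: [0.5809, 0.0489, 0.1678]
tool_rot: [0.0, 0.726, 0.688, -0.0]
contact_force: [-1.0, -4.2, -1.6]
gripper_width: 0.108
```

```bash
python3 -m pendant '[{"wx":0,"wy":0,"wz":0,"dx":0.0003,"dy":0,"dz":0,"hand":-1},{"wx":0,"wy":0,"wz":0,"dx":0.0003,"dy":0,"dz":0,"hand":-1}]'
```

```text
time: 13.53
tool_pos: [0.5809, 0.049, 0.1678]
tool_rot: [0.0, 0.726, 0.688, -0.0]
contact_force: [-0.6, -5.7, -0.5]
gripper_width: 0.109
```

```bash
python3 -m pendant '[{"wx":0,"wy":0,"wz":0,"dx":0.0003,"dy":0,"dz":0,"hand":-1},{"wx":0,"wy":0,"wz":0,"dx":0.0003,"dy":0,"dz":0,"hand":-1}]'
```

```text
time: 13.7
tool_pos: [0.5809, 0.049, 0.1678]
tool_rot: [0.001, 0.726, 0.688, -0.001]
contact_force: [0.3, -7.0, -1.8]
gripper_width: 0.102
```

The stop is felt: the tool stalls at y = 0.0490 while the force rises to 7 N. I relieve most of the preload, settle the weight on the bar and then open.

```bash
python3 -m pendant '[{"wx":0,"wy":0,"wz":0,"dx":-0.0003,"dy":0,"dz":0.0002,"hand":-1},{"wx":0,"wy":0,"wz":0,"dx":-0.0006,"dy":0,"dz":0.0003,"hand":-1},{"wx":0,"wy":0,"wz":0,"dx":-0.0006,"dy":0,"dz":0.0003,"hand":-1}]'; python3 -c "
from h import *
print(sensors.state()['ft_torque'].round(3))"
```

```text
time: 13.95
tool_pos: [0.581, 0.049, 0.1678]
tool_rot: [0.0, 0.726, 0.688, -0.0]
contact_force: [-0.6, -4.3, -0.8]
gripper_width: 0.102
[-0.883  0.241  0.03 ]
```

```bash
python3 -m pendant '[{"wx":0,"wy":0,"wz":0,"dx":-0.0001,"dy":0,"dz":0,"hand":-0.75},{"wx":0,"wy":0,"wz":0,"dx":-0.0001,"dy":0,"dz":0,"hand":-0.7},{"wx":0,"wy":0,"wz":0,"dx":-0.0001,"dy":0,"dz":0,"hand":-0.6},{"wx":0,"wy":0,"wz":0,"dx":-0.0001,"dy":0,"dz":0,"hand":-0.4},{"wx":0,"wy":0,"wz":0,"dx":-0.0001,"dy":0,"dz":0,"hand":-0.4},{"wx":0,"wy":0,"wz":0,"dx":-0.0001,"dy":0,"dz":0,"hand":-0.4}]'
python3 - <<'E'
from h import *
im,W0=wrist_cloud();save("wrist5",im);P=W0[np.isfinite(W0[...,0])];x,y,z=P.T
for n,m in(("held rim",(abs(x-.578)<.06)&(abs(y-.049)<.022)&(z>.103)&(z<.12)),("hung tab",(abs(x-.58)<.03)&(abs(y-.095)<.03)&(z>.19)&(z<.206)),("collar",(abs(x-.58)<.04)&(y>.11)&(y<.15)&(z>.158)&(z<.172))):
    r=cv2.minAreaRect((P[m][:,:2]*1000).astype(np.float32));print(n,m.sum(),np.round(r[0],1),np.round(r[1],1),round(r[2],1),"y",(np.percentile(y[m],[1,99])*1e3).round(1))
E
```

```text
time: 14.45
tool_pos: [0.5809, 0.0494, 0.1676]
tool_rot: [-0.0, 0.726, 0.688, 0.0]
contact_force: [-0.7, 0.8, 0.8]
gripper_width: 0.298
held rim 1222 [580.2  49.2] [44.  86.3] 89.7 y [27.2 70.8]
hung tab 1583 [582.3  95. ] [22.5 10.1] 87.5 y [ 84.3 106.1]
collar 5102 [584.1 126. ] [32.9 41.6] 87.6 y [110.5 141.8]
```

View pics/wrist5.png

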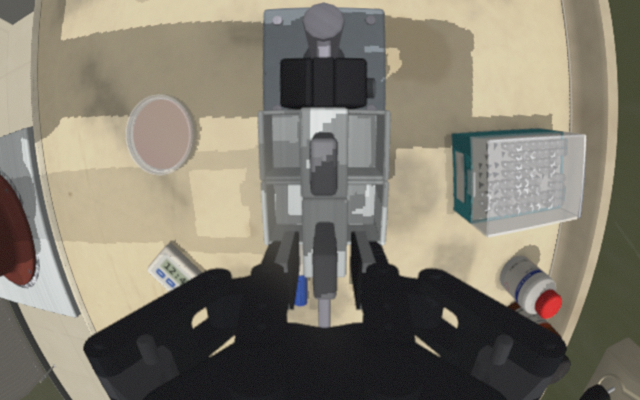

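The first carrier has moved 22.1 mm and the two centres are 46 mm apart, so they touch. No plunger shows between the carrier and the collar at (323,108). I retreat straight up.

```bash
python3 -m pendant '[{"wx":0,"wy":0,"wz":0,"dx":0,"dy":0,"dz":-0.005,"hand":-0.3},{"wx":0,"wy":0,"wz":0,"dx":0,"dy":0,"dz":-0.015,"hand":-0.3},{"wx":0,"wy":0,"wz":0,"dx":0,"dy":0,"dz":-0.03,"hand":-0.3},{"wx":0,"wy":0,"wz":0,"dx":0,"dy":0,"dz":-0.05,"hand":-0.3},{"wx":0,"wy":0,"wz":0,"dx":0,"dy":0,"dz":-0.08,"hand":0},{"wx":0,"wy":0,"wz":0,"dx":-0.02,"dy":0,"dz":-0.11,"hand":0},{"wx":0,"wy":0,"wz":0,"dx":-0.06,"dy":0,"dz":-0.13,"hand":0},{"wx":0,"wy":0,"wz":0,"dx":-0.09,"dy":0,"dz":-0.13,"hand":0},{"wx":0,"wy":0,"wz":0,"dx":-0.09,"dy":0,"dz":-0.13,"hand":0},{"wx":0,"wy":0,"wz":0,"dx":-0.09,"dy":0,"dz":-0.13,"hand":0},{"wx":0,"wy":0,"wz":0,"dx":-0.09,"dy":0,"dz":-0.13,"hand":0},{"wx":0,"wy":0,"wz":0,"dx":-0.09,"dy":0,"dz":-0.13,"hand":0}]'
python3 - <<'E'
from h import *
im,W0=wrist_cloud();P=W0[np.isfinite(W0[...,0])];x,y,z=P.T
for n,a,b,c,d,yc,h in(("bench rim",.103,.125,0,0,.049,.023),("bench tab",.19,.206,0,0,.049,.023),("hung rim",.103,.125,0,0,.095,.022),("hung tab",.19,.206,0,0,.095,.02),("collar",.15,.172,0,0,.13,.021)):
    m=(abs(x-.58)<.06)&(abs(y-yc)<h)&(z>a)&(z<b)
    if m.sum()<5: print(n,m.sum());continue
    r=cv2.minAreaRect((P[m][:,:2]*1000).astype(np.float32));print(n,m.sum(),np.round(r[0],1),np.round(r[1],1),round(r[2],1),"y",(np.percentile(y[m],[1,99])*1e3).round(1),"z",(np.percentile(z[m],[5,50,95])*1e3).round(1))
isd,_=cams.grab_frame("side")
save("c6",np.vstack([cv2.resize(im[0:250,160:560],(480,300)),cv2.resize(isd[110:260,180:420],(480,300),interpolation=cv2.INTER_CUBIC)]))
E
```

```text
time: 15.5
tool_pos: [0.5758, -0.0398, 0.2971]
tool_rot: [-0.001, 0.725, 0.688, -0.0]
contact_force: [-0.3, -1.1, -0.2]
gripper_width: 0.502
bench rim 691 [579.8  49.5] [46. 86.] 89.0 y [26.3 71.9] z [107.2 114.2 116.4]
bench tab 360 [580.4  49.1] [21.7  9.3] 87.0 y [38.3 59.7] z [198.1 199.6 200.9]
hung rim 582 [582.4  94.9] [43.9 86.6] 89.7 y [ 73.1 116.8] z [105.3 114.2 116.7]
hung tab 382 [582.4  94.5] [21.7 10.3] 87.3 y [ 83.9 104.9] z [194.4 199.5 200.9]
collar 903 [583.8 120.7] [24.2 40.9] 86.2 y [109.7 132.6] z [158.1 165.4 167. ]
```

View pics/c6.png

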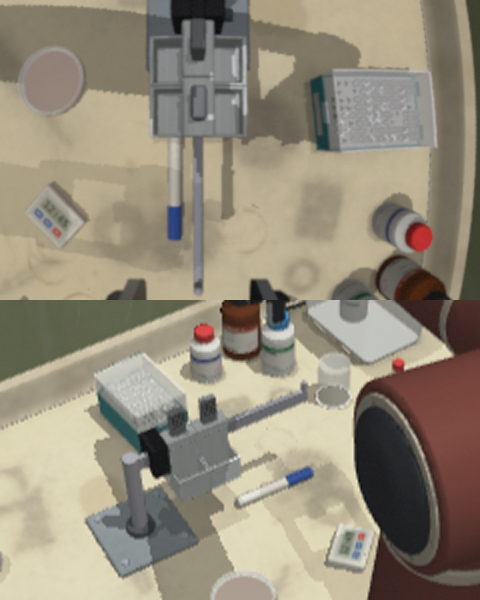

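Both carriers hang upright and level, touching, with the first against the collar at about (195,15) in the upper picture. The tab tops read 199.5 and 199.6 mm, against 199 expected. I hand in.

```bash
python3 -c "
from plant import job
print(job.job_done())"
```

```text
the job is handed in; nothing more can be done
None
```

The aluminium carrier now hangs on the bar and has pushed the first carrier home against the stop collar. I let go and handed the job in at about 16 s of the 58 s allowed.

- **Hanging it:** I gripped the bench carrier by its tab and lowered it over the bar between the tip and the first carrier. It touched down with about 5.5 N at most, and I backed off at once.
- **Feeling the stop:** Sliding took about 2–3 N. The tool then stalled at y = 0.049 m and the force rose to 7 N. I eased off before opening the gripper.
- **Final position:** The first carrier moved about 22 mm, and its far face is at y ≈ 118 mm, matching the collar face I measured at the start. The carrier centres are about 46 mm apart, one carrier width, so they touch. Both tab tops read 199.5 to 199.6 mm, against 199 expected. The last pictures show both upright and clear of the gripper.
- **Not directly checked:** I never saw the plunger itself pushed in. I infer it from the stall, the travel and the lack of a visible gap at the collar.
- **Other problems:** The first move call was refused for missing keys, and nothing moved. One small lowering move was repeated in a shell loop of three, rather than typed out each time as you asked. The bystanders and look-alikes were not moved on purpose, and those in the last pictures look undisturbed; I did not measure them.

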